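# Clamp the blue sample paddle in the quick-release holder

## Task

Clamp the blue-handled colour-sample paddle in the quick-release holder: flip the red-tipped lever open first, back past upright, and only then turn the brass wing nut clockwise until its white pointer stands on the green mark; with the lever still open, have the paddle's handle pushed fully home under the pad against the end stop, colour squares up, and at last flip the lever fully down so that the handle is held fast. The paddle starts half under the low wooden riser with only its handle sticking out, and the handle must be free to go into the holder, so draw it out, lay it down and take it again by its head. Leave the red paddle and the other things on the table where they are.

Things in the scene. Friction and masses are not known exactly. Their poses are not given: they have to be found in the camera images.
- seat (a point): End stop of the holder's channel, mid-width, on the channel floor (22 mm above the table). x points the way the handle goes in (mouth to stop), z up. The floor is a rail 28 mm wide, x = -160 to 0 mm, 12 mm above the base plate; it carries handle and head. Guide walls 10 mm high, 30 mm apart, x = -60 to 0; flared mouth from x = -77.
- lever (a joint): Cam lever of the holder, rad: 0 = closed, lying level above the strap and nut and pointing to the mouth (-x of seat); 2.3 = fully open, leaning back away from the mouth; pi/2 = upright. It turns about the seat's y axis, stays where it is left, stiff (about 2 N at its tip, 3 to 4 N over the last of the closing).
- lever_hinge (a point): Fixed axis of the lever, 45 mm beyond the stop (x of seat) and 75 mm above the channel floor.
- lever_grip (a point): Where to take the lever: the middle of its red end, 105 mm from the hinge (10 mm from the tip of the 115 mm lever). The red end is 18 mm wide (along the hinge axis) and 12 mm thick. Can be pinched from above across its width and led round its arc; it pivots between the fingers.
- nut (a joint): Brass wing nut, rad: grows as it is turned clockwise seen from above (tightening), 0 to 2.4; at 1.6 its white pointer stands on the green mark. Light to turn (0.08 N m), stays where it is left.
- nut_grip (a point): On the wing nut's vertical axis (20 mm toward the mouth from the stop), 10 mm below its top. The nut's wings are a bar 52 mm long, 12 mm thick, 24 mm high, along this point's x axis; +x is the white-pointer end. Its foot stands 20 mm below this point on the dial, which is at the strap's top. Rises with the strap (10 mm at lever 2 rad). The closed lever lies just above it.
- green_mark (a point): Green mark on the black dial under the nut, 30 mm from the nut's axis: the pointer must point to it.
- blue_paddle_head (a point): Centre of the head of the blue-handled paddle: pale wood block 80 mm long (x), 50 mm wide (y), 14 mm thick with eight small colour squares on top. x points to the handle's tip; 120 mm from here to the tip. The riser's board covers the head at the start.
- blue_paddle_handle (a point): Middle of the handle: blue bar 80 mm long (x), 24 mm wide (y), 14 mm thick, in line with the head; 85 mm from the head's centre towards the tip and 35 mm from the tip. At the start about 70 mm of it sticks out from the riser towards -y.
- blue_paddle_tip (a point): Underside of the free end of the blue handle, at its middle; must meet seat. The paddle is 160 mm long, 0.12 kg.
- riser: Fixed low wooden shelf, 320 mm (x) by 200 mm (y), origin on the table under its centre, board from 50 to 62 mm above the table, on two end walls; open to -y and +y. A pencil pot and a jar stand on it.
- red_paddle: The other paddle, the same but with a red handle, lying beside the blue one (120 mm apart, either side); origin at the underside where handle and head meet, x to the handle's tip. Must stay.
- pencil_pot: Pot with pencils, 72 mm wide, 170 mm tall, on the riser. Must stay.
- jar: Small glass jar, 52 mm wide, 65 mm tall, on the riser. Must stay.
- enamel_1: White enamel pot with blue, 38 mm wide, 30 mm tall. Must stay.
- enamel_2: White enamel pot with green, 38 mm wide, 30 mm tall. Must stay.
- tape: Yellow roll of tape, 64 mm wide, 18 mm tall. Must stay.
- driver: Screwdriver with red handle, 170 mm, lying. Must stay.
- blue_paddle: The blue paddle itself; origin at the underside where handle and head meet.
- pad: Rubber pad 40 x 20 mm, origin at its underside's centre, 20 mm before the stop. Lever down: 11.5 to 16 mm above the channel floor; it rises 5 mm per rad of lever and sinks 3 mm per rad of nut. Sprung, 8 N/mm. A steel strap 36 mm wide and a dial 72 mm across lie over it and rise with the lever.
- clamp: The quick-release holder, grey and steel, fixed. Origin on the table under the pad and nut, axes as seat, which lies 20 mm further in x. Base plate x = -130 to 95 mm, 90 mm wide, 10 mm thick; behind the stop a block 50 mm wide, 70 mm tall, with cheeks to 114 mm at the lever's hinge.

How it is judged (in metres and radians):
On the way, in this order (a step that is already met when the one before it is completed fails the run):
1. the lever is open (beyond 1.65 rad) while the nut has not yet been turned to the mark (below 1.3 rad) (value of joint lever above 1.65 rad and value of joint nut below 1.3 rad), for 0.1 s.
2. with the lever still open (beyond 1.4 rad), the nut stands on the mark (within 0.2 rad) and the blue handle is home under the pad (tip within 8 mm of the stop) (value of joint each of lever, nut above 1.4 rad and value of joint nut below 1.8 rad and distance between blue_paddle_tip and seat below 0.008 m), for 0.1 s.
3. the lever is flipped down (below 0.15 rad) (value of joint lever below 0.15 rad), for 0.1 s.
At the end, for the whole second after the job is handed in: Lever down (below 0.15 rad), nut within 0.2 rad of the mark (1.6), the blue paddle at rest with its handle's tip within 8 mm of the stop, in line with the channel within 0.12 rad, level with its colours up, and pressed by the pad with more than 6 N (value of joint lever below 0.15 rad and value of joint nut between 1.4 and 1.8 rad and distance between blue_paddle_tip and seat below 0.008 m and angle between the x axis of blue_paddle_tip and the x axis of seat, either way round below 0.12 rad and angle between blue_paddle_tip's own z axis and vertical below 0.12 rad and contact force between pad and blue_paddle above 6 N and linear speed of blue_paddle below 0.02 m/s); the robot touches nothing.
It fails at once if the red paddle is shifted more than 20 mm (distance of red_paddle from where it was at the start of the episode above 0.02 m).
It fails at once if another thing is shifted more than 25 mm (distance of any of pencil_pot, jar, enamel_1, enamel_2, tape, driver from where it was at the start of the episode above 0.025 m).
It also fails if it takes over 72 s, if anything falls off the work surface, if the arm or the gripper's body presses on something with over 40 N, if the wrist force passes 120 N, or if a joint passes its speed limit or range.

## Robot

A 6-joint arm with a two-finger parallel gripper is mounted at the origin on the work surface. World frame = base frame: x ahead of the robot, y to its left, z up, the work surface at z = 0. Lengths are in mm, angles in rad, forces in N, time in s.
With the tool pointing down it reaches from about 275 to 1000 mm from the base axis. Payload 8.4 kg.
Tool frame: the origin (TCP) lies midway between the tips of the shut fingers; the grasp point (between the pads) lies 19 mm behind it; z points along the fingers, y is the direction in which the jaws open and shut (so a half turn about z gives the same grasp; the last joint's range is limited). The gripper opens to 85 mm and grips with 20 to 120 N. Pads are 22 mm wide; open, the fingers measure 114 mm over their backs; the gripper's body (76 mm by 85 mm) begins 54 mm behind the grasp point. The pads swing forward as they close: fully open they stand 13 mm farther back than shut.
Start: joints at [-1.337, 0.353, 1.633, -0, 1.155, -0.002], TCP at [146.011, -607.708, 231.281] pointing down, gripper open.
Joint ranges: [-2.63, 2.63], [-0.92, 2.1], [0.06, 2.66], [-1.3, 4.44], [0, 2.69], [-3.02, 3.02]. Speed limits (rad/s): [2.22, 2.22, 2.79, 3.14, 3.14, 3.14].

## Interface

Orientations are given as [roll, pitch, yaw] about the fixed x, y, z axes, in that order (R = Rz(yaw) Ry(pitch) Rx(roll)).
In Python, from rig import * gives the robot as it stands.
- The arm moves only by the tool play_rows, never from a script. Its argument "moves" is a list of rows, each a list of 3 entries, a list of its own where there are three numbers: the shift along the tool's x, y, z in m, then the turn, a rotation vector about the tool's x, y, z in rad, then the opening in per cent of the stroke, from 0 (shut) to 100 (fully open). In form: [[[x, y, z], [rx, ry, rz], fingers], ...]. A call has 1 to 20 rows; each row shifts and turns the commanded pose from where the row before left it, along the tool's axes as they then stand; what a row does not reach is not made up. A row lasts 1/10 s, in which the tool goes at most 50 mm and 8.59 degrees, less where a joint would pass 70% of its speed; a pose out of reach is approached as far as the arm can. A call is refused whole if a number of a shift passes 0.05 or a number of a turn 0.15, either way. A call with a gripper value outside its range is refused whole. The fingers move at their own pace and stop on an object; "squeeze" is the grip in N (left out, the last holds). Time passes only in rows, so rows that do not move let the fingers close. It gives the time, the measured TCP pose, the force and the opening at its end, in the units of the state.
- sense(): the state, without advancing time (a new reading comes with each control period).
- grab_frame(name): name is "scene" or "top" or "wrist"; returns a dict with "pixels" (480x640x3 uint8, red, green, blue), "intrinsics" (3x3 intrinsics, pixels), "distortion" ([k1, k2, p1, p2, k3] as OpenCV has them; the pictures are not rectified), "R" (3x3) and "t" (3): a world point X has camera coordinates R X + t. Camera axes: x right, y down, z forward; pixel columns grow to the right and rows downward; lengths in mm; the calibration is good to about 2 mm. A picture is of the moment at which its call begins. There is no depth.
- sign_off(): hands the job in, once; it reports no verdict.
The state is a dict: "clock": time; "qpos": joint angles; "qvel": joint speeds; "joint_efforts": joint torques, N m; "eef_pos": TCP position; "tcp_rot": TCP orientation; "contact_force": force on the tool from outside, world axes, zero at the start; "wrist_torque": the same for the moment, N m; "opening": opening from 0.0 (shut) to 1.0 (fully open).
Only numpy, scipy, OpenCV 4.12 (cv2) and the standard library are available. Lean on these libraries where they do the work, as an engineer would, in place of code of your own. Each camera call takes 0.05 s, during which the arm holds its last target. There are 200 camera calls.

## Working session

There is one attempt and no reset: what is moved stays moved. The work goes in short steps, Python scripts to look and compute and a tool call to move; the robot and the scene stay as the last step left them, time stands still between calls to the robot, and variables do not carry over. Pictures are saved under pics/ and viewed, about 8 in all and at most 12, crops included, and the job is handed in when it is done.

Besides the shell and the picture viewer there is one more tool, called after "Call:" as a command line: name --argument value ..., lists and objects as JSON in quotes. play_rows: Moves the arm, as the interface text tells. Its arguments: {"type":"object","properties":{"moves":{"type":"array"},"squeeze":{"type":"number"}},"required":["moves"]}

```bash
mkdir -p pics; ls; cat > h.py <<'E'
from rig import *
import numpy as np, cv2
def snap(n,f):
    d=grab_frame(n); cv2.imwrite('pics/'+f,d['pixels'][:,:,::-1]); np.save('pics/'+f+'.npy',d,allow_pickle=True); return d
def load(f): return np.load('pics/'+f+'.npy',allow_pickle=True).item()
def ray(d,uv):
    p=cv2.undistortPoints(np.array([[uv]],float),np.array(d['intrinsics']),np.array(d['distortion']))[0,0]
    R=np.array(d['R']);t=np.array(d['t']).ravel()
    return -R.T@t, R.T@np.array([p[0],p[1],1])
def onz(d,uv,z):
    o,v=ray(d,uv); return o+v*(z-o[2])/v[2]
def proj(d,X):
    R=np.array(d['R']);rv=cv2.Rodrigues(R)[0]
    return cv2.projectPoints(np.array([X],float),rv,np.array(d['t'],float).ravel(),np.array(d['intrinsics']),np.array(d['distortion']))[0][0,0]
def tri(d1,u1,d2,u2):
    o1,v1=ray(d1,u1);o2,v2=ray(d2,u2)
    s=np.linalg.lstsq(np.c_[v1,-v2],o2-o1,rcond=None)[0]
    a,b=o1+v1*s[0],o2+v2*s[1]; return (a+b)/2,np.linalg.norm(a-b)
E
python3 - <<'E'
from h import *
for n in ('scene','top'):
    d=snap(n,n+'0.png'); R=np.array(d['R']); print(n,-R.T@np.array(d['t']).ravel(),R[2])
print(sense())
E
```

```text
pics
scene [1083.16849054  297.28344138  889.97520522] [-0.53165846 -0.24404933 -0.81103588]
top [ 430.12025641   66.59417826 1119.92621746] [ 0.13637783 -0.00243606 -0.9906539 ]
{'clock': 0.1, 'qpos': array([-1.33741875e+00,  3.53578877e-01,  1.63399982e+00, -2.12992690e-06,
        1.15520213e+00, -2.41496825e-03]), 'qvel': array([-1.52347068e-03, -8.43062758e-04, -1.65454012e-03,  9.11548065e-05,
        3.31737574e-04,  2.20866674e-03]), 'joint_efforts': array([-6.93468082e-04, -6.06356049e+01, -3.42820501e+01, -3.90086871e-05,
        4.09033557e-03,  4.01820034e-05]), 'eef_pos': array([ 145.90804313, -607.32648215,  230.66241171]), 'tcp_rot': array([-3.14040448e+00, -9.21808189e-07,  2.35793401e-01]), 'contact_force': array([-0.41142187,  0.11671625, -0.4543976 ]), 'wrist_torque': array([-0.07674366,  0.06826331,  0.05165018]), 'opening': 1.0004340363000865}
```

View pics/top0.png

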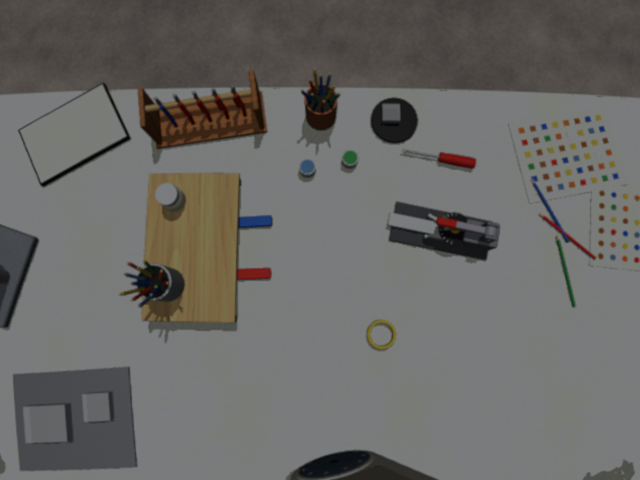

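View pics/scene0.png

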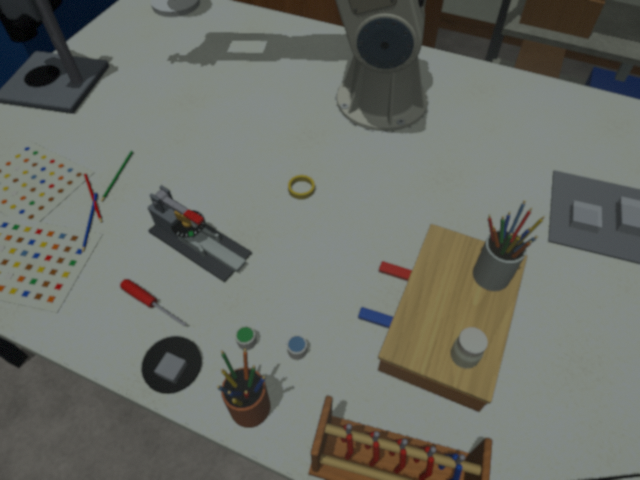

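The top view shows the blue handle at (255,222), red handle at (255,273), the holder from (390,215) to (498,240) with the mouth at left, and the red lever tip at (447,223). The scene view shows the lever tip at (195,218). Next I measure these points.

```bash
python3 - <<'E'
from h import *
T=load('top0.png');S=load('scene0.png')
def blob(d,lo,hi,box):
    x0,y0,x1,y1=box; h=cv2.cvtColor(d['pixels'],cv2.COLOR_RGB2HSV)[y0:y1,x0:x1]
    m=cv2.inRange(h,lo,hi)
    if lo[0]==0: m|=cv2.inRange(h,(170,lo[1],lo[2]),(180,255,255))
    n,l,s,c=cv2.connectedComponentsWithStats(m); k=1+np.argmax(s[1:,4])
    ys,xs=np.where(l==k); r=cv2.minAreaRect(np.c_[xs+x0,ys+y0].astype(np.float32))
    return c[k]+[x0,y0], s[k,4], cv2.boxPoints(r)
B=((100,120,40),(130,255,255));Rd=((0,130,60),(8,255,255))
for nm,cl,bt,bs in (('blue',B,(238,205,290,240),(350,300,400,335)),('red',Rd,(238,255,290,290),(372,255,420,285)),('lever',Rd,(425,205,470,240),(175,200,215,235))):
    ct,a,bx=blob(T,*cl,bt); cs,a2,bx2=blob(S,*cl,bs)
    z=97 if nm=='lever' else 14
    print(nm,ct,a,cs,a2,'tri',tri(T,ct,S,cs),'onz',onz(T,ct,z),onz(S,cs,z))
    print([onz(T,p,z).round()[:2].tolist() for p in bx])
def up(d,box,f,k):
    x0,y0,x1,y1=box; return cv2.resize(d['pixels'][y0:y1,x0:x1,::-1],None,fx=k,fy=k,interpolation=cv2.INTER_CUBIC)
a=up(T,(380,190,510,270),0,6);b=up(S,(140,180,260,285),0,6)
a=cv2.resize(a,(780,480)); cv2.imwrite('pics/c1.png',np.clip(a*1.6,0,255))
print(onz(T,(257,205),50))
for uv in ((147,174),(240,174),(238,321),(142,321)): print(onz(T,uv,62))
E
```

```text
blue [255.00931677 221.18944099] 322 [374.88853503 316.80573248] 314 tri (array([629.76000524, 213.82462029,   6.26510851]), np.float64(6.423446072270601)) onz [627.39675187 215.84701173  14.        ] [634.85877089 211.56807068  14.        ]
[[636.0, 253.0], [641.0, 181.0], [619.0, 179.0], [614.0, 251.0]]
red [253.71940299 273.45671642] 335 [394.91958042 270.30769231] 286 tri (array([512.41646415, 214.47103632,   5.70022161]), np.float64(5.602731045703287)) onz [510.97492293 216.0402509   14.        ] [518.81050029 212.65064866  14.        ]
[[520.0, 252.0], [524.0, 181.0], [502.0, 179.0], [498.0, 250.0]]
lever [446.53939394 221.87878788] 165 [193.12738854 216.39490446] 157 tri (array([ 613.71885114, -191.78150907,   97.50610184]), np.float64(1.5659736459442368)) onz [ 613.44745901 -191.17491007   97.        ] [ 613.60532094 -192.91201858   97.        ]
[[609.0, -169.0], [627.0, -174.0], [618.0, -213.0], [601.0, -209.0]]
[656.55655267 207.5544959   50.        ]
[723.15434019 450.5185214   62.        ]
[722.42126206 244.69508781  62.        ]
[408.0828082  240.46266917  62.        ]
[404.95725952 444.85415075  62.        ][ WARN:0@0.073] global loadsave.cpp:1063 imwrite_ Unsupported depth image for selected encoder is fallbacked to CV_8U.
```

View pics/c1.png

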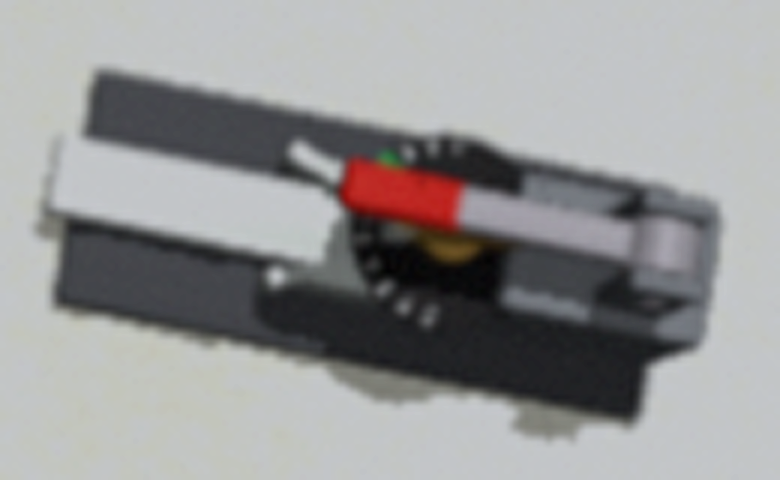

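The crop shows the grey base plate with corners at about (97,70), (57,305) and (637,420), the light rail from (55,175), the red lever end, the hinge near (668,242) and the green mark at (388,158).

```bash
python3 - <<'E'
from h import *
T=load('top0.png')
c=lambda u,v,z: onz(T,(380+u/6,190+v/6),z)
A,B,C=c(97,70,10),c(57,305,10),c(637,420,10); print('plate',A,B,C,np.linalg.norm(A-B),np.linalg.norm(B-C))
r1,r2=c(60,137,22),c(47,212,22); print('rail end',r1,r2,(r1+r2)/2,np.linalg.norm(r1-r2))
h=c(668,242,105);print('hinge',h)
e=(A+B)/2; ax=(C-B)/np.linalg.norm(C-B); print('ang',np.arctan2(ax[1],ax[0]))
l=h-c(400,193,100);print('ang lever',np.arctan2(l[1],l[0]))
y=np.arctan2((r1-r2)[1],(r1-r2)[0]);print('ang rail end -90',y-np.pi/2, (A-B), np.arctan2((A-B)[1],(A-B)[0])-np.pi/2)
o=e+130*ax; print('clamp origin',o); hh=o+65*ax;print('hinge pred',hh, 'tip pred',hh-115*ax, 'rail end pred',o-140*ax)
g=c(388,158,62);print('green',g)
E
```

```text
plate [674.39312358 -99.82354523  10.        ] [585.35509228 -83.46015929  10.        ] [ 543.19429207 -300.92787501   10.        ] 90.52917439507169 221.51690782736324
rail end [646.34478612 -83.83951839  22.        ] [618.21154593 -78.61688116  22.        ] [632.27816602 -81.22819978  22.        ] 28.61389772197798
hinge [ 595.06207725 -282.86302934  105.        ]
ang -1.7622922487324344
ang lever -1.7557185570296538
ang rail end -90 -1.7543462422886973 [ 89.0380313  -16.36338594   0.        ] -1.75254795406809
clamp origin [ 605.1315089  -219.26553264   10.        ]
hinge pred [ 592.76020939 -283.07737283   10.        ] tip pred [ 614.64789314 -170.17950172   10.        ] rail end pred [631.77738478 -81.82464608  10.        ]
green [ 631.76946241 -196.294577     62.        ]
```

Call:
play_rows --moves '[[[0,0,0],[0,0,-0.1436],50],[[0,0,0],[0,0,-0.1436],50],[[0,0,0],[0,0,-0.1436],50],[[0,0,0],[0,0,-0.1436],50],[[0,0,0],[0,0,-0.1436],50],[[0,0,0],[0,0,-0.1436],50],[[0,0,0],[0,0,-0.1436],50],[[0,0,0],[0,0,-0.1436],50]]'

```text
clock: 0.9
eef_pos: [146.0, -607.4, 230.8]
tcp_rot: [-3.141, -0.001, 1.391]
contact_force: [-0.4, 0.6, -0.5]
opening: 0.497
```

Call:
play_rows --moves '[[[0.036,0.027,0.004],[0,0,0],50],[[0.036,0.027,0.004],[0,0,0],50],[[0.036,0.027,0.004],[0,0,0],50],[[0.036,0.027,0.004],[0,0,0],50],[[0.036,0.027,0.004],[0,0,0],50],[[0.036,0.027,0.004],[0,0,0],50],[[0.036,0.027,0.004],[0,0,0],50],[[0.036,0.027,0.004],[0,0,0],50],[[0.036,0.027,0.004],[0,0,0],50],[[0.036,0.027,0.004],[0,0,0],50],[[0.036,0.027,0.004],[0,0,0],50],[[0.036,0.027,0.004],[0,0,0],50],[[0.036,0.027,0.004],[0,0,0],50],[[0.036,0.027,0.004],[0,0,0],50],[[0,0,0],[0,0,0],50],[[0,0,0],[0,0,0],50]]'

```text
clock: 2.5
eef_pos: [610.8, -181.4, 174.5]
tcp_rot: [-3.14, 0.0, 1.387]
contact_force: [-0.8, 0.2, 0.9]
opening: 0.501
```

```bash
cat >> h.py <<'E'
from scipy.spatial.transform import Rotation as Ro
AX=np.array([-.185,-.983,0]);SY=np.array([.983,-.185,0]);SEAT=np.array([602.3,-238.7,22.])
def S2W(x,y,z): return SEAT+x*AX+y*SY+[0,0,z]
def togo(X):
    s=sense(); Rt=Ro.from_euler('xyz',s['tcp_rot']).as_matrix()
    print('t',round(s['clock'],2),'tcp',s['eef_pos'].round(1),s['tcp_rot'].round(3),'F',s['contact_force'].round(1),'op',round(s['opening'],3),'togo(tool mm)',(Rt.T@(np.array(X)-s['eef_pos'])).round(1))
E
python3 - <<'E'
from h import *
togo([613.4,-179.8,78]); snap('wrist','w1.png')
E
```

```text
t 2.5 tcp [ 610.8 -181.4  174.5] [-3.14   0.     1.387] F [-0.8  0.2  0.9] op 0.501 togo(tool mm) [ 2.1  2.4 96.5]
```

View pics/w1.png

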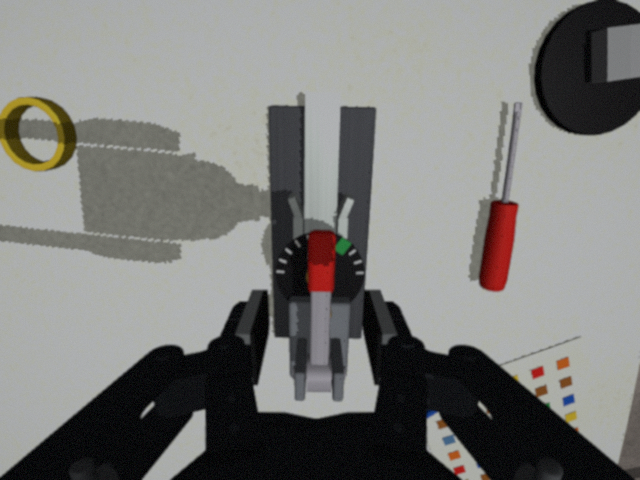

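The wrist view shows the lever's red end at (320,262), centred between the jaws, and the holder upright and in line, so the frame holds. I descend and pinch.

Call:
play_rows --moves '[[[0.002,0.002,0.03],[0,0,0],50],[[0,0,0.03],[0,0,0],50],[[0,0,0.025],[0,0,0],50],[[0,0,0.011],[0,0,0],50],[[0,0,0],[0,0,0],10],[[0,0,0],[0,0,0],10],[[0,0,0],[0,0,0],10],[[0,0,0],[0,0,0],10],[[0,0,0],[0,0,0],10]]' --squeeze 30

```text
clock: 3.45
eef_pos: [614.3, -181.9, 80.8]
tcp_rot: [3.138, 0.001, 1.384]
contact_force: [2.5, -5.5, -1.7]
opening: 0.204
```

```bash
python3 - <<'E'
from h import *
togo([613.4,-179.8,78])
q=np.arange(0,2.151,2.15/20); p=np.c_[-105*np.cos(q),105*np.sin(q)]; d=np.diff(p,axis=0)
print([[round(-a/1000,4),round(-b/1000,4)] for a,b in d])
E
```

```text
t 3.45 tcp [ 614.3 -181.9   80.8] [3.138e+00 1.000e-03 1.384e+00] F [ 2.5 -5.5 -1.7] op 0.204 togo(tool mm) [ 1.9 -1.3  2.8]
[[np.float64(-0.0006), np.float64(-0.0113)], [np.float64(-0.0018), np.float64(-0.0111)], [np.float64(-0.003), np.float64(-0.0109)], [np.float64(-0.0041), np.float64(-0.0105)], [np.float64(-0.0052), np.float64(-0.01)], [np.float64(-0.0063), np.float64(-0.0094)], [np.float64(-0.0073), np.float64(-0.0086)], [np.float64(-0.0081), np.float64(-0.0078)], [np.float64(-0.0089), np.float64(-0.0069)], [np.float64(-0.0096), np.float64(-0.0059)], [np.float64(-0.0102), np.float64(-0.0048)], [np.float64(-0.0107), np.float64(-0.0037)], [np.float64(-0.011), np.float64(-0.0025)], [np.float64(-0.0112), np.float64(-0.0013)], [np.float64(-0.0113), np.float64(-0.0001)], [np.float64(-0.0112), np.float64(0.0011)], [np.float64(-0.0111), np.float64(0.0023)], [np.float64(-0.0107), np.float64(0.0034)], [np.float64(-0.0103), np.float64(0.0046)], [np.float64(-0.0098), np.float64(0.0057)]]
```

Call:
play_rows --moves '[[[-0.0006,0,-0.0113],[0,0,0],10],[[-0.0018,0,-0.0111],[0,0,0],10],[[-0.003,0,-0.0109],[0,0,0],10],[[-0.0041,0,-0.0105],[0,0,0],10],[[-0.0052,0,-0.01],[0,0,0],10],[[-0.0063,0,-0.0094],[0,0,0],10],[[-0.0073,0,-0.0086],[0,0,0],10],[[-0.0081,0,-0.0078],[0,0,0],10],[[-0.0089,0,-0.0069],[0,0,0],10],[[-0.0096,0,-0.0059],[0,0,0],10]]'

```text
clock: 4.45
eef_pos: [603.6, -234.6, 172.8]
tcp_rot: [3.14, -0.001, 1.384]
contact_force: [6.2, 1.9, -6.8]
opening: 0.204
```

Call:
play_rows --moves '[[[-0.0102,0,-0.0048],[0,0,0],10],[[-0.0107,0,-0.0037],[0,0,0],10],[[-0.011,0,-0.0025],[0,0,0],10],[[-0.0112,0,-0.0013],[0,0,0],10],[[-0.0113,0,-0.0001],[0,0,0],10],[[-0.0112,0,0.0011],[0,0,0],10],[[-0.0111,0,0.0023],[0,0,0],10],[[-0.0107,0,0.0034],[0,0,0],10],[[-0.0103,0,0.0046],[0,0,0],10],[[-0.0098,0,0.0057],[0,0,0],10]]'

```text
clock: 5.45
eef_pos: [582.3, -341.3, 168.0]
tcp_rot: [-3.141, 0.001, 1.385]
contact_force: [-3.9, 1.5, 6.1]
opening: 0.202
```

Call:
play_rows --moves '[[[0,0,0],[0,0,0],10],[[0,0,0],[0,0,0],50],[[0,0,0],[0,0,0],50],[[0,0,0],[0,0,0],50],[[0,0,-0.025],[0,0,0],50],[[0,0,-0.025],[0,0,0],50],[[0.04,0,0],[0,0,0],50],[[0.04,0,0],[0,0,0],50],[[0,0,0],[0,0,0],50]]'

```text
clock: 6.35
eef_pos: [598.6, -257.7, 217.2]
tcp_rot: [-3.142, -0.001, 1.388]
contact_force: [0.3, -0.2, 0.6]
opening: 0.501
```

```bash
python3 - <<'E'
from h import *
togo(S2W(-20,0,70)); snap('wrist','w2.png')
E
```

```text
t 6.35 tcp [ 598.6 -257.7  217.2] [-3.142e+00 -1.000e-03  1.388e+00] F [ 0.3 -0.2  0.6] op 0.501 togo(tool mm) [ 39.1   0.3 125.3]
```

View pics/w2.png

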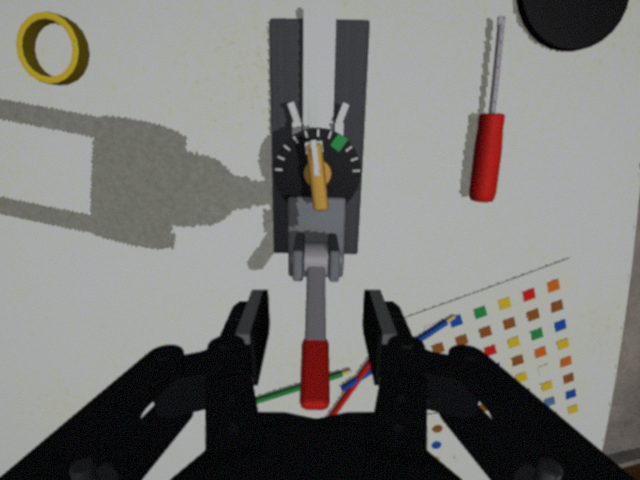

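The lever stands open, its red end at (315,375). The nut's bar runs from its white pointer at (315,143) to (321,209), and the green mark is at (339,142), so the turn still needed is about 0.75 rad. I compute it from the rays.

```bash
python3 - <<'E'
from h import *
W=load('w2.png'); N=S2W(-20,0,0)
px=W['pixels'].astype(int); h=cv2.cvtColor(W['pixels'],cv2.COLOR_RGB2HSV)
m=cv2.inRange(h[135:215,295:340],(10,110,80),(28,255,255)); ys,xs=np.where(m>0); r=cv2.minAreaRect(np.c_[xs+295,ys+135].astype(np.float32)); print('brass',r)
g=cv2.inRange(h[130:160,320:355],(45,80,60),(85,255,255)); ys2,xs2=np.where(g>0); gc=(xs2.mean()+320,ys2.mean()+130); print('green',gc)
loc=lambda P:((P-N)@AX,(P-N)@SY)
for z in (89,95,99): 
    a,b=onz(W,(314.5,140),z),onz(W,(321,210),z); la,lb=np.array(loc(a)),np.array(loc(b)); d=la-lb; print(z,la,lb,np.linalg.norm(d),'ang',np.arctan2(d[1],d[0]))
for z in (59,65,69): 
    G=np.array(loc(onz(W,gc,z))); print(z,G,np.linalg.norm(G),np.arctan2(G[1],G[0]))
# lever grip
for z in (185,190): print('lever red',np.array(loc(onz(W,(315,375),z)))-[20,0])
E
```

```text
brass ((318.6866760253906, 176.36517333984375), (65.6443099975586, 26.641862869262695), 73.81079864501953)
green (np.float64(338.56716417910445), np.float64(142.29850746268656))
89 [-26.84127547  -1.95267269] [27.12549679  3.28551228] 54.2203936725689 ang -3.0448326098289864
95 [-27.14316538  -1.93002336] [25.62841846  3.19215286] 53.01958836520996 ang -3.0448326098289886
99 [-27.34442533  -1.9149238 ] [24.63036624  3.12991324] 52.21905149363729 ang -3.0448326098289877
59 [-23.53521633  17.99830858] 29.628457932938893 2.4887248366842623
65 [-23.87292857  17.6209004 ] 29.671751705848692 2.505743234369116
69 [-24.09807005  17.36929495] 29.705376406934217 2.5170591500345263
lever red [86.61004062 -1.0964096 ]
lever red [82.40576072 -1.09165227]
```

Call:
play_rows --moves '[[[0.0395,0,0],[0,0,0],50],[[0,0,0],[0,0,-0.096],50],[[0,0,0.04],[0,0,0],45],[[0,0,0.04],[0,0,0],45],[[0,0,0.03],[0,0,0],45],[[0,0,0.02],[0,0,0],45],[[0,0,0.01],[0,0,0],45],[[0,0,0],[0,0,0],5],[[0,0,0],[0,0,0],5],[[0,0,0],[0,0,0],5],[[0,0,0],[0,0,0],5],[[0,0,0],[0,0,0],5]]' --squeeze 25

```text
clock: 7.6
eef_pos: [606.3, -223.6, 77.8]
tcp_rot: [3.139, 0.001, 1.481]
contact_force: [5.0, -2.0, -10.2]
opening: 0.135
```

```bash
python3 - <<'E'
from h import *
togo(S2W(-20,0,55))
E
```

```text
t 7.6 tcp [ 606.3 -223.6   77.8] [3.139e+00 1.000e-03 1.481e+00] F [  5.   -2.  -10.2] op 0.135 togo(tool mm) [ 4.5 -0.7  0.8]
```

Call:
play_rows --moves '[[[0,0,0],[0,0,0],25],[[0.0025,-0.0007,0],[0,0,0],25],[[0.002,0,0],[0,0,0],25],[[0,0,0],[0,0,0],5],[[0,0,0],[0,0,0],5],[[0,0,0],[0,0,0],5],[[0,0,0],[0,0,0.105],5],[[0,0,0],[0,0,0.105],5],[[0,0,0],[0,0,0.105],5],[[0,0,0],[0,0,0.105],5],[[0,0,0],[0,0,0.105],5],[[0,0,0],[0,0,0.105],5],[[0,0,0],[0,0,0.1],5],[[0,0,0],[0,0,0],5]]'

```text
clock: 9.0
eef_pos: [607.1, -218.3, 77.9]
tcp_rot: [3.138, -0.003, 0.747]
contact_force: [6.2, 1.2, -1.3]
opening: 0.129
```

Call:
play_rows --moves '[[[0,0,0],[0,0,0],45],[[0,0,0],[0,0,0],45],[[0,0,0],[0,0,0],45],[[0,0,-0.03],[0,0,0],45],[[0,0,-0.04],[0,0,0],60],[[0,0,-0.04],[0,0,0],60],[[0,0,-0.02],[0,0,-0.107],60],[[-0.02,0,0],[0,0,-0.107],60],[[-0.02,0,0],[0,0,-0.107],60],[[0,0,0],[0,0,-0.107],60],[[0,0,0],[0,0,-0.106],60],[[0,0,0],[0,0,-0.1],60],[[0,0,0],[0,0,0],60]]'

```text
clock: 10.3
eef_pos: [580.0, -250.0, 206.9]
tcp_rot: [-3.141, -0.0, 1.386]
contact_force: [-0.2, -0.3, 0.0]
opening: 0.598
```

```bash
python3 - <<'E'
from h import *
W=snap('wrist','w3.png'); togo([627,205,60]); 
cv2.imwrite('pics/w3c.png',cv2.resize(W['pixels'][20:320,200:440,::-1],None,fx=2,fy=2,interpolation=cv2.INTER_CUBIC))
E
```

```text
t 10.35 tcp [ 580.1 -250.   206.9] [-3.141 -0.     1.382] F [-0.5  0.  -1.2] op 0.6 togo(tool mm) [455.7 -39.  146.9]
```

View pics/w3c.png

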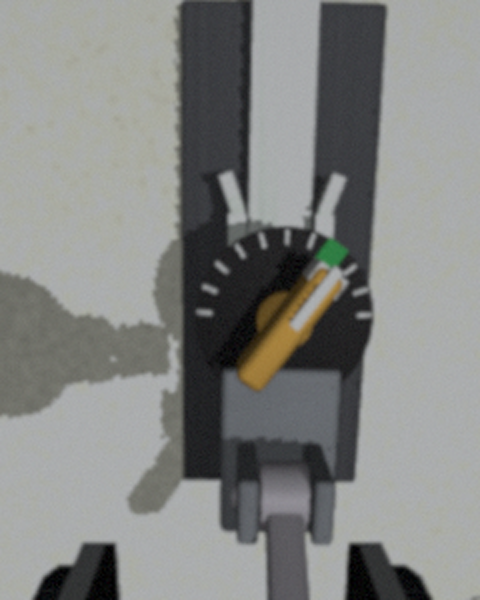

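The pointer of the nut lies against the green mark (crop (333,275) against (333,252), and the bar's angle of about 0.66 rad agrees with the mark's 0.63). The lever is still open. Next is the paddle.

Call:
play_rows --moves '[[[0.0454,-0.0037,0.0],[0,0,0],70],[[0.0454,-0.0037,0.0],[0,0,0],70],[[0.0454,-0.0037,0.01],[0,0,0],70],[[0.0454,-0.0037,0.01],[0,0,0],70],[[0.0454,-0.0037,0.01],[0,0,0],70],[[0.0454,-0.0037,0.01],[0,0,0],70],[[0.0454,-0.0037,0.01],[0,0,0],70],[[0.0454,-0.0037,0.01],[0,0,0],70],[[0.0454,-0.0037,0.01],[0,0,0],70],[[0.0454,-0.0037,0.01],[0,0,0],70],[[0,0,0],[0,0,-0.128],70],[[0,0,0],[0,0,-0.128],70],[[0,0,0],[0,0,0],70]]'

```text
clock: 11.65
eef_pos: [627.8, 203.6, 126.7]
tcp_rot: [-3.141, 0.0, 1.641]
contact_force: [-0.3, -0.1, 1.0]
opening: 0.7
```

```bash
python3 - <<'E'
from h import *
W=snap('wrist','w4.png'); togo([629,203,4])
h=cv2.cvtColor(W['pixels'],cv2.COLOR_RGB2HSV); m=cv2.inRange(h,(100,120,40),(130,255,255))
n,l,s,c=cv2.connectedComponentsWithStats(m)
for k in range(1,n):
    if s[k,4]>300:
        ys,xs=np.where(l==k); r=cv2.boxPoints(cv2.minAreaRect(np.c_[xs,ys].astype(np.float32)))
        print(s[k],c[k],[onz(W,p,14)[:2].round(1).tolist() for p in r])
E
```

```text
t 11.7 tcp [627.9 203.2 126.8] [-3.141  0.     1.636] F [ 0.3 -0.3  0.1] op 0.7 togo(tool mm) [ -0.2   1.1 122.8]
[ 303  187   31   73 2109] [318.00853485 223.00189663] [[615.2, 236.2], [637.1, 237.8], [641.9, 181.2], [618.5, 179.5]]
```

View pics/w4.png

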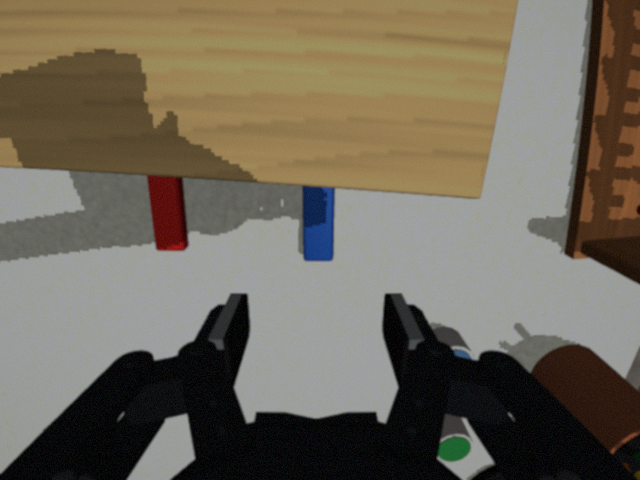

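The wrist view shows the blue handle at (318,223) alone between the jaws, its tip measured at (630,181), with the red one well clear at (168,212). I grasp it and draw it out.

Call:
play_rows --moves '[[[0,0.001,0.04],[0,0,0],70],[[0,0,0.04],[0,0,0],70],[[0,0,0.025],[0,0,0],70],[[0,0,0.012],[0,0,0],70],[[0,0,0.005],[0,0,0],70],[[0,0,0],[0,0,0],15],[[0,0,0],[0,0,0],15],[[0,0,0],[0,0,0],15],[[0,0,0],[0,0,0],15],[[0,0,0],[0,0,0],15],[[0,0,0],[0,0,0],15],[[-0.01,0,0],[0,0,0],15],[[-0.02,0,0],[0,0,0],15]]' --squeeze 40

```text
clock: 13.0
eef_pos: [632.6, 174.9, 6.7]
tcp_rot: [3.138, -0.002, 1.642]
contact_force: [-1.0, 3.7, 5.6]
opening: 0.264
```

Call:
play_rows --moves '[[[-0.03,0,0],[0,0,0],15],[[-0.03,0,0],[0,0,0],15],[[-0.03,0,0],[0,0,0],15],[[-0.03,0,0],[0,0,0],15],[[-0.03,0,0],[0,0,0],15],[[-0.01,0,0],[0,0,0],15],[[0,0,0],[0,0,0],15],[[0,0,0],[0,0,0],60],[[0,0,0],[0,0,0],60],[[0,0,0],[0,0,0],60],[[0,0,-0.03],[0,0,0],80],[[0,0,-0.04],[0,0,0],95],[[0,0,-0.04],[0,0,0],95],[[0,0,-0.01],[0,0,0],95],[[0,0,0],[0,0,0],95]]'

```text
clock: 14.5
eef_pos: [643.5, 14.0, 126.9]
tcp_rot: [3.138, 0.0, 1.641]
contact_force: [0.4, 0.9, -0.4]
opening: 0.948
```

```bash
python3 - <<'E'
from h import *
W=snap('wrist','w5.png'); togo([641,113,6])
h=cv2.cvtColor(W['pixels'],cv2.COLOR_RGB2HSV); m=cv2.inRange(h,(100,120,40),(130,255,255))
n,l,s,c=cv2.connectedComponentsWithStats(m)
for k in range(1,n):
    if s[k,4]>300:
        ys,xs=np.where(l==k); r=cv2.boxPoints(cv2.minAreaRect(np.c_[xs,ys].astype(np.float32)))
        print(s[k],c[k],[onz(W,p,14)[:2].round(1).tolist() for p in r])
E
```

```text
t 14.55 tcp [642.3  13.9 125.1] [ 3.141 -0.     1.641] F [-0.7 -0.2 -1. ] op 0.954 togo(tool mm) [ 99.    5.6 119.1]
[286  44  26  23 586] [298.56484642  55.18771331] [[614.4, 141.4], [630.9, 142.5], [631.8, 128.9], [615.1, 127.8]]
[320  45  24  22 515] [331.47378641  55.33786408] [[636.9, 142.3], [652.1, 143.5], [653.2, 130.5], [637.8, 129.4]]
[319  77  25  22 539] [330.9406308   87.28571429] [[637.7, 122.4], [653.8, 123.6], [655.0, 110.1], [638.6, 108.9]]
[ 462  103   44   47 1592] [483.5571608  125.56030151] [[738.0, 113.7], [768.9, 116.6], [775.8, 85.3], [743.8, 82.5]]
[ 300  162   31  100 2938] [315.07181756 210.86113002] [[628.2, 64.6], [649.7, 66.1], [656.0, -10.4], [632.5, -12.0]]
```

View pics/w5.png

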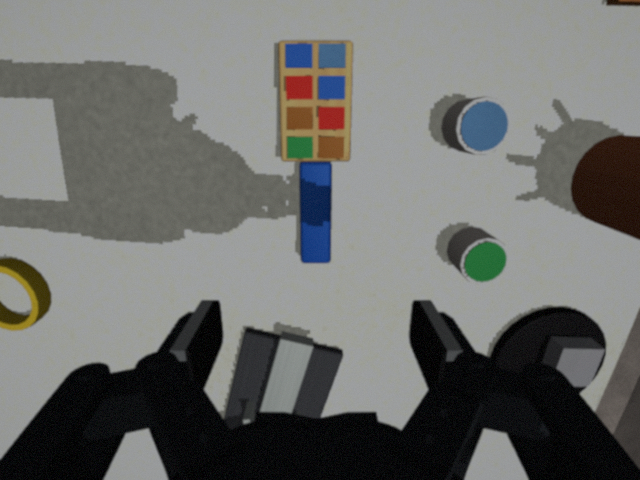

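The paddle lies free: the head with colours up is centred at (315,100), the handle runs down to its tip at (316,262), and nothing is near. Tip is at (644,-11), so the head centre is at about (636,109). I take the head, going low because the pads stand back when part open.

Call:
play_rows --moves '[[[0.049,0.0003,0],[0,0,0],100],[[0.0493,0.0003,0],[0,0,0],100],[[0,0,0.04],[0,0,0],100],[[0,0,0.04],[0,0,0],100],[[0,0,0.025],[0,0,0],100],[[0,0,0.013],[0,0,0],100],[[0,0,0.005],[0,0,0],100],[[0,0,0],[0,0,0],100],[[0,0,0],[0,0,0],45],[[0,0,0],[0,0,0],45],[[0,0,0],[0,0,0],45],[[0,0,0],[0,0,0],45],[[0,0,0],[0,0,0],45]]' --squeeze 50

```text
clock: 15.85
eef_pos: [637.1, 111.8, 3.6]
tcp_rot: [3.139, -0.0, 1.64]
contact_force: [-0.4, -0.7, 5.6]
opening: 0.562
```

```bash
python3 - <<'E'
from h import *
togo([636,112,1])
E
```

```text
t 15.85 tcp [637.1 111.8   3.6] [ 3.139 -0.     1.64 ] F [-0.4 -0.7  5.6] op 0.562 togo(tool mm) [ 0.3 -1.1  2.6]
```

Call:
play_rows --moves '[[[0,0,-0.01],[0,0,0],45],[[0,0,-0.02],[0,0,0],45],[[0,0,-0.02],[0,0,0],45],[[0,0,0],[0,0,0.085],45],[[0,0,0],[0,0,0.085],45],[[0,0,0],[0,0,0.085],45],[[-0.03,0.0077,0],[0,0,0],45],[[-0.035,0.0077,0],[0,0,0],45],[[-0.035,0.0077,0],[0,0,0],45],[[-0.028,0.0076,0],[0,0,0],45],[[0,0,0],[0,0,0],45],[[0,0,0],[0,0,0],45]]'

```text
clock: 17.05
eef_pos: [642.8, -20.3, 52.7]
tcp_rot: [3.141, -0.0, 1.384]
contact_force: [0.5, 0.8, 0.1]
opening: 0.565
```

```bash
python3 - <<'E'
from h import *
togo(S2W(-223,0,31.6)); T=snap('top','t6.png'); S=snap('scene','s6.png'); W=snap('wrist','w6.png')
a=cv2.resize(T['pixels'][160:280,300:500],(800,480),interpolation=cv2.INTER_CUBIC)
for n,d in (('top',T),('scene',S)): print(n,proj(d,S2W(-100,0,45)),proj(d,S2W(-140,0,45)))
b=S['pixels'][150:330,130:370]; b=cv2.resize(b,(400,300)); c=cv2.resize(W['pixels'],(400,300)); a=cv2.resize(a,(800,300)) if 0 else a
a=cv2.resize(T['pixels'][180:270,320:500],(800,300),interpolation=cv2.INTER_CUBIC)
cv2.imwrite('pics/m6.png',np.vstack([a,np.hstack([b,c])])[:,:,::-1])
E
```

```text
t 17.05 tcp [642.8 -20.3  52.7] [ 3.141 -0.     1.384] F [0.5 0.8 0.1] op 0.565 togo(tool mm) [ 1.   0.6 -0.9]
top [419.45473858 220.76264022] [401.02691563 217.20445218]
scene [216.29400663 236.21841889] [231.33619531 245.30937198]
```

View pics/m6.png

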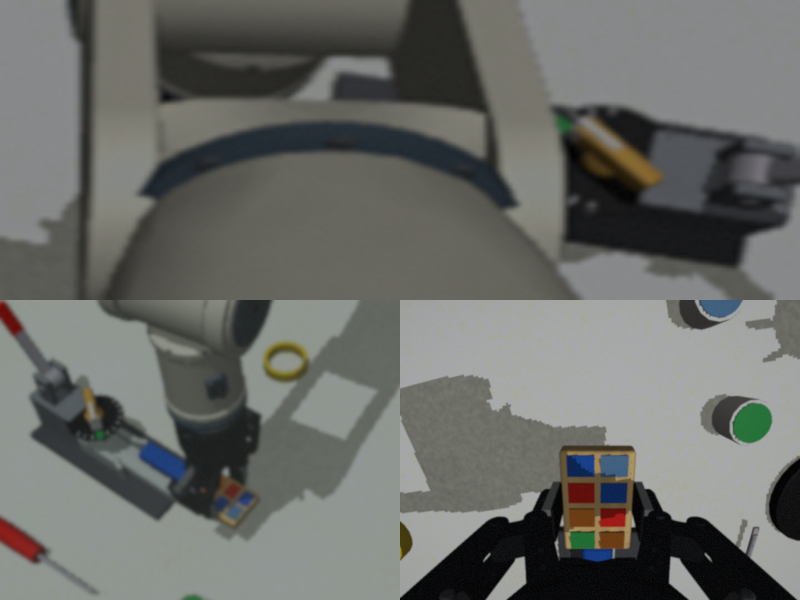

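The scene crop shows the blue handle level and pointing at the channel mouth (its tip at (143,450), predicted (143,443)). The wrist crop shows the head square in the jaws. I check it numerically from the scene mask.

```bash
python3 - <<'E'
from h import *
S=load('s6.png');h=cv2.cvtColor(S['pixels'],cv2.COLOR_RGB2HSV)
m=cv2.inRange(h[200:280,195:260],(100,120,70),(130,255,255)); n,l,s,c=cv2.connectedComponentsWithStats(m); k=1+np.argmax(s[1:,4])
ys,xs=np.where(l==k); r=cv2.boxPoints(cv2.minAreaRect(np.c_[xs+195,ys+200].astype(np.float32)))
for p in r: P=onz(S,p,63)-SEAT; print(p,round(P@AX,1),round(P@SY,1))
W=load('w6.png');h=cv2.cvtColor(W['pixels'],cv2.COLOR_RGB2HSV)
m=cv2.inRange(h[:420,240:400],(8,60,60),(28,255,255))|cv2.inRange(h[:420,240:400],(0,120,60),(130,255,255))
m=cv2.morphologyEx(m,cv2.MORPH_CLOSE,np.ones((7,7)));n,l,s,c=cv2.connectedComponentsWithStats(m);k=1+np.argmax(s[1:,4]);ys,xs=np.where(l==k)
for p in ((255+0,232),):pass
r=cv2.boxPoints(cv2.minAreaRect(np.c_[xs+240,ys].astype(np.float32)))
for p in r: P=onz(W,p,63)-SEAT; print('w',p,round(P@AX,1),round(P@SY,1))
E
```

```text
[212.32353 243.20587] -102.5 15.9
[218.62352 233.30588] -96.6 -10.1
[242.95293 248.78824] -162.6 -8.4
[236.65294 258.68823] -167.5 17.0
w [255. 419.] -165.0 -31.4
w [255.      233.00002] -260.9 -25.6
w [376. 233.] -260.9 22.2
w [376. 419.] -165.1 28.0
```

Call:
play_rows --moves '[[[0,0.0005,0.015],[0,0,0],45],[[0,0,0.0105],[0,0,0],45],[[-0.02,0,0],[0,0,0],45],[[-0.02,0,0],[0,0,0],45],[[-0.015,0,0],[0,0,0],45],[[-0.015,0,0],[0,0,0],45],[[-0.01,0,0],[0,0,0],45],[[0,0,0],[0,0,0],45]]'

```text
clock: 18.0
eef_pos: [627.8, -99.8, 26.0]
tcp_rot: [-3.141, 0.0, 1.384]
contact_force: [0.5, -0.1, -1.2]
opening: 0.565
```

Call:
play_rows --moves '[[[-0.008,0,0],[0,0,0],45],[[-0.006,0,0],[0,0,0],45],[[-0.003,0,0],[0,0,0],45],[[-0.002,0,0.001],[0,0,0],45],[[0,0,0],[0,0,0],45]]'

```text
clock: 18.5
eef_pos: [625.6, -114.9, 25.7]
tcp_rot: [3.141, -0.003, 1.384]
contact_force: [2.4, 11.5, 0.3]
opening: 0.569
```

```bash
python3 - <<'E'
from h import *
togo(S2W(-123,0,3.6)); print(sense()['wrist_torque'])
E
```

```text
t 18.5 tcp [ 625.6 -114.9   25.7] [ 3.141e+00 -3.000e-03  1.384e+00] F [ 2.4 11.5  0.3] op 0.569 togo(tool mm) [-2.9 -0.   0.1]
[ 2.08906234 -0.38876713 -0.12863053]
```

Call:
play_rows --moves '[[[-0.002,0,0],[0,0,0],45],[[-0.001,0,0],[0,0,0],45],[[0,0,0],[0,0,0],45]]'

```text
clock: 18.8
eef_pos: [625.7, -115.2, 25.8]
tcp_rot: [3.141, -0.007, 1.384]
contact_force: [5.7, 27.6, 1.1]
opening: 0.566
```

```bash
python3 - <<'E'
from h import *
togo(S2W(-123,0,3.6)); S=snap('scene','s7.png')
h=cv2.cvtColor(S['pixels'],cv2.COLOR_RGB2HSV)
m=cv2.inRange(h,(100,120,60),(130,255,255)); 
b=cv2.resize(S['pixels'][150:300,110:310],(800,600),interpolation=cv2.INTER_CUBIC)
cv2.imwrite('pics/m7.png',b[:,:,::-1])
for x in (0,-40,-80,-160): print(x,(proj(S,S2W(x,0,14))-[110,150])*4)
E
```

```text
t 18.8 tcp [ 625.7 -115.2   25.8] [ 3.141 -0.007  1.384] F [ 5.7 27.6  1.1] op 0.566 togo(tool mm) [-2.7 -0.2  0.2]
0 [294.9856427  294.10552816]
-40 [350.01981413 327.76310336]
-80 [406.5427481  362.31479264]
-160 [524.25718217 434.21905556]
```

View pics/m7.png

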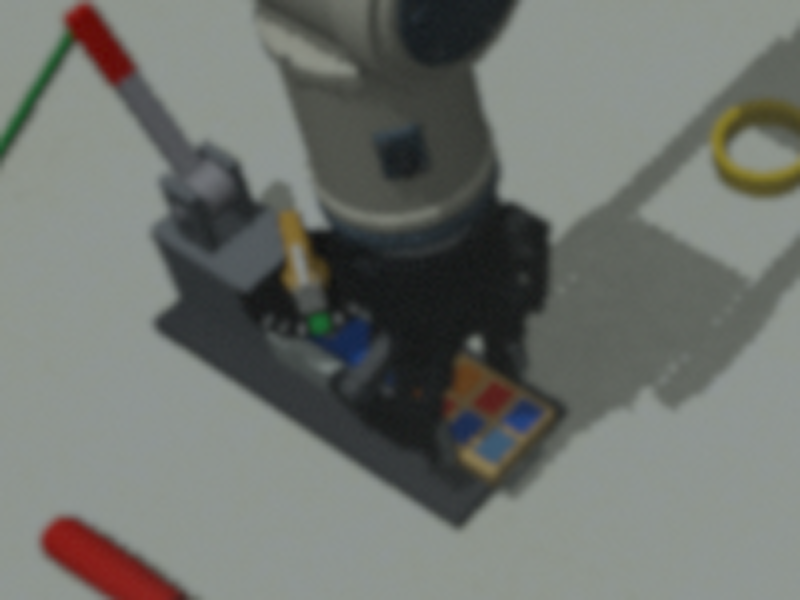

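The stop is felt: force rose from 11 to 28 N with 0.3 mm of travel. The head's outer edge is at (526,444) against (524,434) predicted for fully home. The lever is still open and the pointer is on the mark. I release and fetch the lever.

Call:
play_rows --moves '[[[0.0025,0,0.0005],[0,0,0],45],[[0,0,0],[0,0,0],75],[[0,0,0],[0,0,0],80],[[0,0,0],[0,0,0],80],[[0,0,-0.03],[0,0,0],80],[[0,0,-0.04],[0,0,0],60],[[0,0,-0.04],[0,0,0],50],[[0,0,-0.04],[0,0,0],50],[[0,0,-0.042],[0,0,0],50],[[-0.045,0,0],[0,0,0],50],[[-0.045,0,0],[0,0,0],50],[[-0.045,0,0],[0,0,0],50],[[-0.045,0,0],[0,0,0],50],[[-0.045,0,0],[0,0,0],50],[[0,0,0],[0,0,0],50],[[0,0,0],[0,0,0],50]]'

```text
clock: 20.45
eef_pos: [582.7, -339.9, 216.6]
tcp_rot: [-3.141, -0.0, 1.383]
contact_force: [0.4, 1.0, -0.9]
opening: 0.498
```

```bash
python3 - <<'E'
from h import *
togo([582.3,-341.3,168]); S=snap('scene','s8.png'); 
h=cv2.cvtColor(S['pixels'],cv2.COLOR_RGB2HSV)[200:290,170:270]
m=cv2.inRange(h,(8,60,60),(28,255,255))|cv2.inRange(h,(0,130,60),(130,255,255))
m=cv2.morphologyEx(m,cv2.MORPH_CLOSE,np.ones((5,5)));n,l,s,c=cv2.connectedComponentsWithStats(m);k=1+np.argmax(s[1:,4]);ys,xs=np.where(l==k)
loc=[((onz(S,(x+170,y+200),36)-SEAT)@AX,(onz(S,(x+170,y+200),36)-SEAT)@SY) for x,y in zip(xs,ys)]
loc=np.array(loc); print('head+handle x range',loc[:,0].min(),loc[:,0].max()); hd=loc[loc[:,0]<-90]; print('head y',hd[:,1].min(),hd[:,1].max())
W=snap('wrist','w8.png'); cv2.imwrite('pics/m8.png',np.hstack([cv2.resize(S['pixels'][150:300,110:310],(400,300)),cv2.resize(W['pixels'],(400,300))])[:,:,::-1])
E
```

```text
t 20.45 tcp [ 582.7 -339.9  216.6] [-3.141 -0.     1.383] F [ 0.4  1.  -0.9] op 0.498 togo(tool mm) [-1.4 -0.1 48.6]
head+handle x range -166.12615873089527 -17.818222538855128
head y -22.502034638307613 32.122018939838526
```

View pics/m8.png

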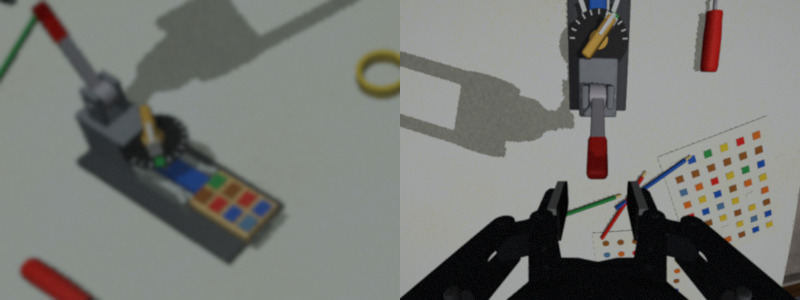

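The paddle lies in the channel, colours up, undisturbed, and the open lever's red end (596,157) is in line with the jaws. I pinch it and lead it down.

Call:
play_rows --moves '[[[-0.001,0,0.025],[0,0,0],50],[[0,0,0.0175],[0,0,0],50],[[0,0,0.006],[0,0,0],50],[[0,0,0],[0,0,0],50],[[0,0,0],[0,0,0],10],[[0,0,0],[0,0,0],10],[[0,0,0],[0,0,0],10],[[0,0,0],[0,0,0],10],[[0,0,0],[0,0,0],10]]' --squeeze 35

```text
clock: 21.45
eef_pos: [582.7, -339.8, 169.6]
tcp_rot: [-3.141, 0.0, 1.386]
contact_force: [-5.4, 1.1, 4.1]
opening: 0.2
```

Call:
play_rows --moves '[[[0.0098,0,-0.0057],[0,0,0],10],[[0.0103,0,-0.0046],[0,0,0],10],[[0.0107,0,-0.0034],[0,0,0],10],[[0.0111,0,-0.0023],[0,0,0],10],[[0.0112,0,-0.0011],[0,0,0],10],[[0.0113,0,0.0001],[0,0,0],10],[[0.0112,0,0.0013],[0,0,0],10],[[0.011,0,0.0025],[0,0,0],10],[[0.0107,0,0.0037],[0,0,0],10],[[0.0102,0,0.0048],[0,0,0],10]]'

```text
clock: 22.45
eef_pos: [604.0, -233.3, 174.3]
tcp_rot: [3.139, 0.0, 1.386]
contact_force: [-1.6, -2.4, 2.9]
opening: 0.2
```

Call:
play_rows --moves '[[[0.0096,0,0.0059],[0,0,0],10],[[0.0089,0,0.0069],[0,0,0],10],[[0.0081,0,0.0078],[0,0,0],10],[[0.0073,0,0.0086],[0,0,0],10],[[0.0063,0,0.0094],[0,0,0],10],[[0.0052,0,0.01],[0,0,0],10],[[0.0041,0,0.0105],[0,0,0],10],[[0.003,0,0.0109],[0,0,0],10],[[0.0018,0,0.0111],[0,0,0],10],[[0.0006,0,0.0113],[0,0,0],10],[[0,0,0],[0,0,0],10]]'

```text
clock: 23.55
eef_pos: [615.1, -178.0, 80.3]
tcp_rot: [3.139, -0.003, 1.385]
contact_force: [4.4, 4.5, 0.3]
opening: 0.205
```

```bash
python3 - <<'E'
from h import *
togo([613.4,-179.8,80.8])
E
```

```text
t 23.55 tcp [ 615.1 -178.    80.3] [ 3.139e+00 -3.000e-03  1.385e+00] F [4.4 4.5 0.3] op 0.205 togo(tool mm) [-2.1 -1.3 -0.5]
```

Call:
play_rows --moves '[[[-0.001,-0.001,0.002],[0,0,0],10],[[0,0,0.002],[0,0,0],10],[[0,0,0],[0,0,0],10]]'

```text
clock: 23.85
eef_pos: [615.1, -178.2, 77.7]
tcp_rot: [3.136, -0.004, 1.385]
contact_force: [7.7, 10.1, 1.3]
opening: 0.198
```

Call:
play_rows --moves '[[[0,0,0.001],[0,0,0],10],[[0,0,0.001],[0,0,0],10],[[0,0,0],[0,0,0],10]]'

```text
clock: 24.15
eef_pos: [615.1, -178.4, 75.9]
tcp_rot: [3.136, -0.003, 1.385]
contact_force: [6.5, 9.7, 3.8]
opening: 0.202
```

Call:
play_rows --moves '[[[0,0,0],[0,0,0],45],[[0,0,0],[0,0,0],45],[[0,0,0],[0,0,0],45],[[0,0,-0.03],[0,0,0],45],[[0,0,-0.04],[0,0,0],45],[[0,0,-0.04],[0,0,0],45],[[0,0,-0.04],[0,0,0],45],[[-0.045,0,0],[0,0,0],45],[[-0.045,0,0],[0,0,0],45],[[-0.045,0,0],[0,0,0],45],[[-0.045,0,0],[0,0,0],45],[[0,0,0],[0,0,0],45]]'

```text
clock: 25.35
eef_pos: [577.3, -363.0, 224.5]
tcp_rot: [3.141, 0.002, 1.381]
contact_force: [0.2, -0.0, -0.6]
opening: 0.447
```

```bash
python3 - <<'E'
from h import *
togo([0,0,0]); T=snap('top','t9.png');S=snap('scene','s9.png'); W=snap('wrist','w9.png')
def red(d,b):
    x0,y0,x1,y1=b;h=cv2.cvtColor(d['pixels'],cv2.COLOR_RGB2HSV)[y0:y1,x0:x1];m=cv2.inRange(h,(0,130,60),(6,255,255))|cv2.inRange(h,(170,130,60),(180,255,255))
    n,l,s,c=cv2.connectedComponentsWithStats(m);k=1+np.argmax(s[1:,4]);return c[k]+[x0,y0],s[k,4]
s,a=red(S,(175,200,215,235));print('lever scene',s,a,'initial 193.13,216.39'); print(red(T,(425,205,470,240)),'initial 446.5,221.9')
cv2.imwrite('pics/m9.png',np.vstack([cv2.resize(S['pixels'][150:300,110:310],(720,540),interpolation=cv2.INTER_CUBIC)])[:,:,::-1])
h=cv2.cvtColor(W['pixels'],cv2.COLOR_RGB2HSV)
E
```

```text
t 25.35 tcp [ 577.3 -363.   224.5] [3.141e+00 2.000e-03 1.381e+00] F [ 0.2 -0.  -0.6] op 0.447 togo(tool mm) [ 248.1 -635.3  224. ]
lever scene [193.6918239  217.16981132] 159 initial 193.13,216.39
(array([446.01910828, 222.1656051 ]), np.int32(157)) initial 446.5,221.9
```

View pics/m9.png

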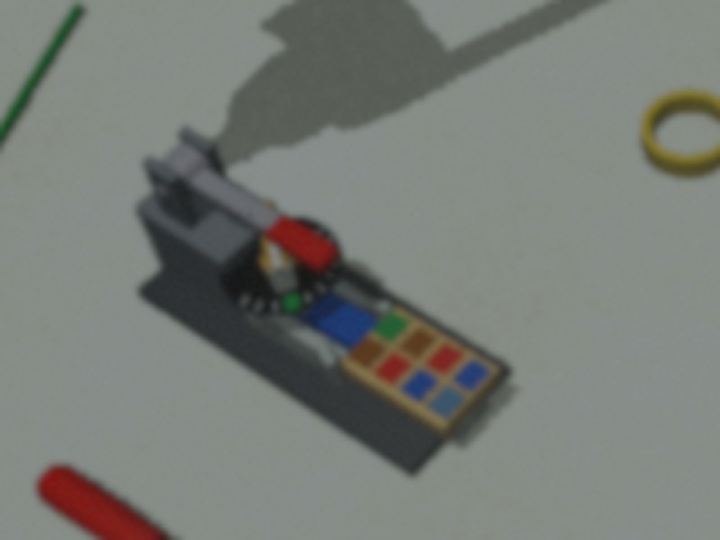

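The lever is down on its start position: red end at scene (193.7,217.2), against (193.1,216.4) at the start. The pointer is on the green mark, and the paddle is home with colours up, its head edge at (242,261) against (241,258) predicted. The arm is clear.

```bash
python3 - <<'E'
from h import *
T=load('t9.png');S=load('s9.png'); print(tri(T,(446.02,222.17),S,(193.69,217.17)))
print(sign_off())
E
```

```text
(array([ 613.51525896, -191.24126649,   95.03329684]), np.float64(1.4612991813783083))
the job is handed in; nothing more can be done
None
```

The blue paddle is clamped in the holder and the job is handed in after about 25 s on the robot's clock; no verdict was reported.

I opened the lever to about 2.1 rad, then turned the nut 0.73 rad clockwise onto the green mark. I drew the blue paddle out by its handle, laid it down, took it again by its head and pushed it to the stop. Then I closed the lever and moved the arm clear.

**Last checks:**
- **Lever:** its red end came back to within 1 pixel of its starting, closed position. Its measured height is 95 mm, against 97.5 mm before the start.
- **Nut:** the pointer stands at the green mark. I estimated its bar at 0.66 rad and the mark at 0.63 rad.
- **Paddle:** the push met the end stop, with force rising from 11 to 28 N over 0.3 mm. By position alone the tip came out about 3 mm short of my estimate of the stop, a small disagreement that I put down to the camera measurement. In the picture the head's outer edge is within about 2 pixels of the fully-home position, level and colours up.
- **Not checked:** I could not measure the pad's force on the handle. I also did not re-measure the other objects, though the arm never came near them.

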